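# Index the beaker carriage over the hotplate

### The job

The beaker carriage is locked in the middle of its slide: pull the red plunger knob up, slide the carriage over until the beaker stands above the blue hotplate (not the white balance), and let the plunger spring fully down into the index hole there, so that the carriage is locked. The exact spot of the hole has to be felt for, so bring the pin to it gently and never force the pin against the metal; do not push on the glass beaker, and leave the bottle, jar and bowl standing where they are.

Things in the scene. Friction and masses are not known exactly. Their poses are not given: they have to be found in the camera images.
- slide: Fixed straight slide on the bench: aluminium profile 70 mm wide (x), 612 mm long (y) with black end caps and flat steel index plates down its middle (tops 48 to 49 mm above the bench). Origin: centre of its underside, on the bench; y runs along the slide, z up. Its place and yaw vary.
- carriage: Grey block 80 x 80 mm, top 78 mm above the bench; moves only along the slide's y, to 195 mm either way, friction 2 to 5 N. Carries the plunger at its centre and, on the far side, a steel arm and ring with the beaker. Origin: plunger's axis at bench level; axes as the slide's. Starts at the slide's middle, pin locked in the middle index hole.
- knob (a point): Centre of the red plunger knob: upright round head 28 mm in diameter, 27 mm tall, above a brass sleeve (22 mm in diameter, top 92 mm above the bench) in the middle of the carriage. Pin seated, this point is 115 mm above the bench. Fingers that close along the slide's y have free room on both sides.
- plunger (a joint): Pull of the plunger, m: 0 = pin fully down in a hole, 0.014 = hard stop. Spring pushes down 5 N at 0, 8 N at 0.014; it does not stay out. Pin 10 mm thick, round tip; clears the middle plate above 0.009, side plates above 0.008, where it rests and slides easily if let go off a hole. Holes are 13 mm wide along the slide: over one, the pin drops in and the hole's edge stops the carriage hard.
- hotplate: Fixed blue hotplate 200 x 150 mm, round disc 120 mm in diameter, top 60 mm high, beyond the slide, left or right. Origin: under the disc's centre, bench level; axes as the slide's; 135-165 mm along the slide from its middle, 130 mm in x from it. Its index hole holds the beaker off the disc's centre along the slide, by up to 14 mm, unmarked; 50 mm around it there is no other hole.
- balance: Fixed white balance 200 x 150 mm with a square steel pan 116 mm wide, top 56 mm above the bench, beyond the slide on the other side of the middle, 135 to 165 mm from it along the slide: the wrong station, with an index hole of its own. Origin: under the centre of the pan, at bench level.
- beaker_base (a point): Centre of the base of the glass beaker (84 mm in diameter, 86 mm tall, rim 150 mm above the bench) held in the carriage ring. The point is 64 mm above the bench, 130 mm beyond the plunger axis (slide +x), at the same place along the slide as that axis. The glass is not to be pushed on.
- wash_bottle: Bystander: white bottle with an orange cap, 60 mm in diameter, 130 mm tall, left of the slide. Origin: centre of its base.
- white_jar: Bystander: white jar, 68 mm in diameter, 100 mm tall, right of the slide. Origin: centre of its base.
- steel_bowl: Bystander: small steel bowl, 84 mm across, 35 mm tall, left of the slide. Origin: centre of its base.

How it is judged:
On the way, in this order (a step that is already met when the one before it is completed fails the run):
1. the plunger is pulled clear of the middle hole (more than 10 mm) with the carriage still there (within 6 mm) (value of joint plunger above 0.01 m and y of carriage in the frame of slide between -0.006 and 0.006 m), for 0.1 s.
2. the beaker has been slid to within 18 mm, along the slide, of the hotplate's centre (y of beaker_base in the frame of hotplate between -0.018 and 0.018 m), for 0.1 s.
At the end, for the whole second after the job is handed in: the beaker is within 18 mm, along the slide, of the centre of the hotplate's disc, the plunger is down in that index hole (within 2 mm of fully seated), and the carriage is at rest (under 5 mm/s) (all of step 2 and value of joint plunger below 0.002 m and linear speed of carriage below 0.005 m/s); the robot touches nothing.
It fails at once if the pin is forced against an index plate with more than 25 N (contact force between plunger_c0 and anything else above 25 N).
It fails at once if the glass beaker is pushed on with more than 5 N (contact force between carriage_c0 and anything else above 5 N).
It fails at once if the wash bottle is moved by more than 20 mm or tipped by more than 0.3 rad (distance of wash_bottle from where it was at the start of the episode above 0.02 m or angle between wash_bottle's own z axis and vertical above 0.3 rad).
It fails at once if the white jar is moved by more than 20 mm or tipped by more than 0.3 rad (distance of white_jar from where it was at the start of the episode above 0.02 m or angle between white_jar's own z axis and vertical above 0.3 rad).
It fails at once if the steel bowl is moved by more than 20 mm or tipped by more than 0.3 rad (distance of steel_bowl from where it was at the start of the episode above 0.02 m or angle between steel_bowl's own z axis and vertical above 0.3 rad).
It also fails if it takes over 42 s, if anything falls off the work surface, if the arm or the gripper's body presses on something with over 40 N, if the wrist force passes 120 N, or if a joint passes its speed limit or range.

### The arm

A 7-joint arm with a two-finger parallel gripper is mounted at the origin on the work surface. World frame = base frame: x ahead of the robot, y to its left, z up, the work surface at z = 0. Lengths are in m, angles in rad, forces in N, time in s.
With the tool pointing down it reaches from about 0.425 to 0.925 m from the base axis. Payload 6.8 kg.
Tool frame: the origin (TCP) lies between the finger pads; the fingertips stand 25 mm ahead of it and the grasp point (between the pads) lies 6 mm ahead of it; z points along the fingers, y is the direction in which the jaws open and shut (so a half turn about z gives the same grasp; the last joint's range is limited). The gripper opens to 85 mm and grips with 20 to 120 N. Pads are 22 mm wide; open, the fingers measure 114 mm over their backs; the gripper's body (76 mm by 85 mm) begins 54 mm behind the grasp point. The pads swing forward as they close: fully open they stand 13 mm farther back than shut.
Start: joints at [-1.34, 0.477, 0.022, 1.555, -0.011, 1.109, -0.083], TCP at [0.224, 0.637, 0.256] pointing down, gripper open.
Joint ranges: [-2.96, 2.96], [-0.34, 2.1], [-1.41, 1.46], [0.24, 2.44], [-1.37, 4.51], [0.17, 1.92], [-2.96, 2.96]. Speed limits (rad/s): [2.39, 2.39, 3.14, 3.14, 3.14, 3.14, 3.14].

### API

Orientations are given as [roll, pitch, yaw] about the fixed x, y, z axes, in that order (R = Rz(yaw) Ry(pitch) Rx(roll)).
In Python, from cell import r gives the robot as it stands. The module is installed in compiled form; this text tells all that it offers. Calls block until the motion is done:
- r.move_ptp(position, orientation): joint-space move of the TCP to a pose.
- r.line_to(position, orientation=None, vel=0.15, guard=None): straight line of the TCP; orientation=None keeps the orientation; vel is the mean speed in m/s. With guard (N) it stops when the force on the tool has changed by that much, and returns True; else False.
- r.movej(angles): joint-space move.
- r.release() and r.grab(effort=None): open the fingers fully, or close them until they stop; effort is the grip in N (None keeps the last).
- r.wait(seconds).
- r.inverse_kinematics(position, orientation): joint angles nearest the present ones, or None.
- r.get_image(name): name is "side" or "top" or "wrist"; returns a dict with "pixels" (420x560x3 uint8, red, green, blue), "intrinsics" (3x3 intrinsics, pixels), "R" (3x3) and "t" (3): a world point X has camera coordinates R X + t. Camera axes: x right, y down, z forward; pixel columns grow to the right and rows downward; lengths in m; the calibration is good to about 2 mm. A picture is of the moment at which its call begins. There is no depth.
A pose or a line that the arm cannot do raises r.PlanningError and nothing moves.
- r.job_done(): hands the job in, once; it reports no verdict.
Readings, each from a call of its own:
- r.read_clock(): time.
- r.read_joint_positions(): joint angles.
- r.read_dq(): joint speeds.
- r.read_effort(): joint torques, N m.
- r.read_tool_pos(): TCP position.
- r.read_tcp_rot(): TCP orientation.
- r.read_contact_force(): force on the tool from outside, world axes, zero at the start.
- r.read_wrist_torque(): the same for the moment, N m.
- r.read_gripper_width(): opening from 0.0 (shut) to 1.0 (fully open).
Only numpy, scipy, OpenCV 4.12 (cv2) and the standard library are available. Lean on these libraries where they do the work, as an engineer would, in place of code of your own. Each camera call takes 0.05 s, during which the arm holds its last target.

## Working session

There is one attempt and no reset: what is moved stays moved. The work goes in short steps, each a Python script; the robot and the scene stay as the last script left them, time stands still between calls to the robot, and variables do not carry over. Pictures are saved under pics/ and viewed, and the job is handed in when it is done.

```bash
mkdir -p pics
cat > h.py <<'E'
from cell import r
import numpy as np, cv2
def snap(n,f):
    im=r.get_image(n); cv2.imwrite('pics/'+f,cv2.cvtColor(im['pixels'],cv2.COLOR_RGB2BGR)); np.savez('pics/'+f+'.npz',**im); return im
def px2w(im,u,v,z):
    K,R,t=[np.array(im[k]) for k in('intrinsics','R','t')]
    d=R.T@np.linalg.solve(K,[u,v,1.]); c=-R.T@t; return c+d*(z-c[2])/d[2]
E
python3 - <<'E'
from h import *
for n in('side','top'): 
    im=snap(n,n+'0.png'); print(n,-np.array(im['R']).T@im['t'])
print(r.read_clock(),r.read_tool_pos(),r.read_tcp_rot())
E
```

```text
side [-0.07177295 -0.55229798  0.92402975]
top [0.21186572 0.0110818  1.59914651]
0.1 [0.22418248 0.63615627 0.25541526] [-3.13992756e+00  1.25627477e-04  2.80278890e+00]
```

View pics/side0.png

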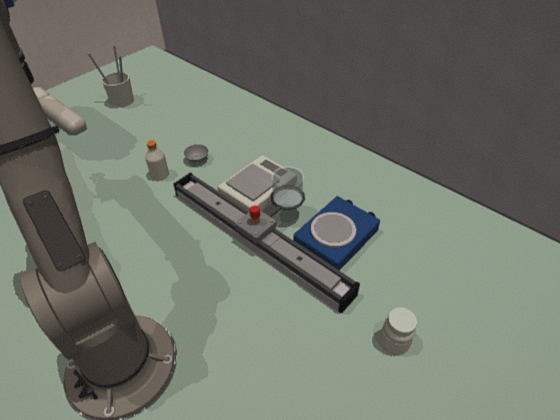

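View pics/top0.png

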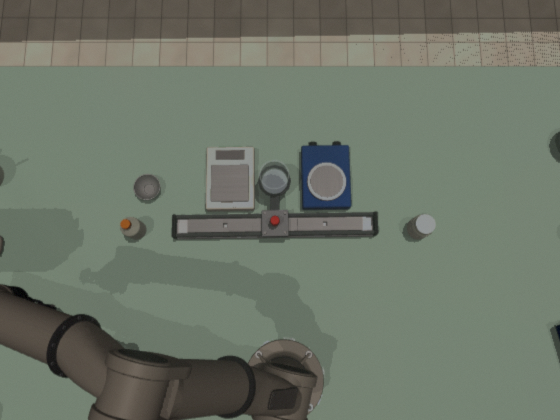

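Run:
```python
import cv2
im=cv2.imread('pics/top0.png'); cv2.imwrite('pics/topz.png',cv2.resize(im[135:255,165:385],None,fx=3.6,fy=3.6,interpolation=cv2.INTER_CUBIC))
im=cv2.imread('pics/side0.png'); cv2.imwrite('pics/sidez.png',cv2.resize(im[140:310,165:390],None,fx=3.5,fy=3.5,interpolation=cv2.INTER_CUBIC))
```

```text
(no output)
```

View pics/topz.png

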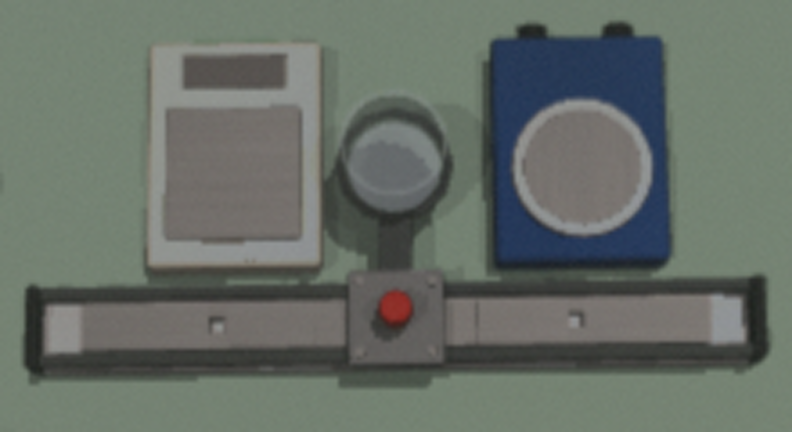

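View pics/sidez.png

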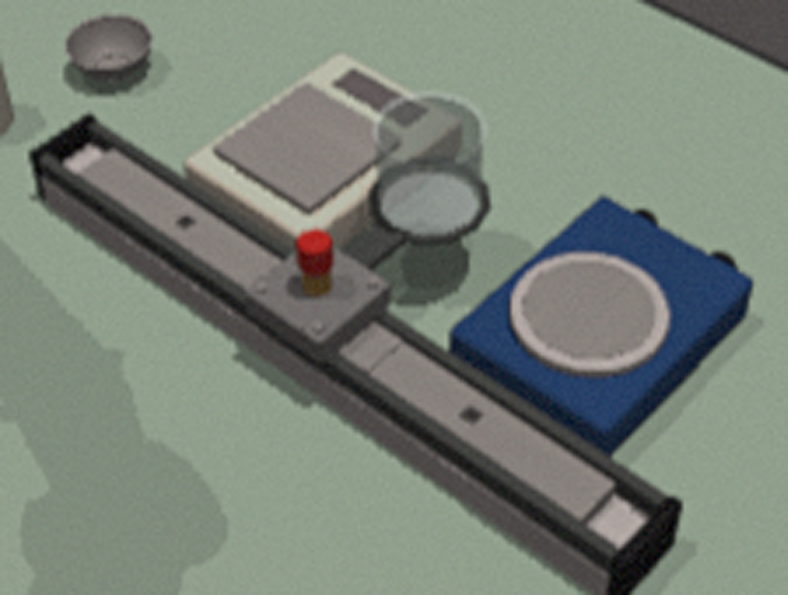

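Run:
```python
from h import *
im=dict(np.load('pics/top0.png.npz')); si=dict(np.load('pics/side0.png.npz'))
print(im['intrinsics'])
def T(x,y,z): return px2w(im,165+(x+.5)/3.6-.5,135+(y+.5)/3.6-.5,z)
def S(x,y,z): return px2w(si,165+(x+.5)/3.5-.5,140+(y+.5)/3.5-.5,z)
print('knob top',T(396,307,.1285),S(314,239,.1285))
print('disc',T(583,167,.06),S(590,313,.06))
print('hole',T(576,320,.0485),S(471,414,.0485))
print('holeL',T(217,325,.0485),S(186,222,.0485))
a,b=T(33,330,.05),T(757,320,.05);print('caps',a,b,(a+b)/2)
p=T(217,325,.0485)-T(576,320,.0485);print('yaw-ish',np.arctan2(-p[0],p[1]))
c=a-b;print(np.arctan2(-c[0],c[1]),np.linalg.norm(c))
for q in([349,270],[443,270],[349,363],[443,363]): print(T(*q,.078))
```

```text
[[517.05062983   0.         283.43245675]
 [  0.         517.05062983 203.30615065]
 [  0.           0.           1.        ]]
knob top [0.4575212  0.02420141 0.1285    ] [0.45685373 0.02606529 0.1285    ]
disc [ 0.58960346 -0.13420451  0.06      ] [ 0.58507517 -0.13564799  0.06      ]
hole [ 0.45965429 -0.12692443  0.0485    ] [ 0.45888645 -0.12526202  0.0485    ]
holeL [0.45564637 0.17556375 0.0485    ] [0.45440289 0.1763374  0.0485    ]
caps [0.45129494 0.32972096 0.05      ] [ 0.45928768 -0.27955114  0.05      ] [0.45529131 0.02508491 0.05      ]
yaw-ish 0.013249057701548425
0.013117753075804255 0.6093245253839955
[0.49714902 0.06374983 0.078     ]
[ 0.4971013  -0.01438495  0.078     ]
[0.41928819 0.06326781 0.078     ]
[ 0.41920942 -0.01409503  0.078     ]
```

Run:
```python
from h import *
P=[.457,.025,.20]
for y in(.0131,.0131+np.pi,.0131-np.pi):
    print(y,r.inverse_kinematics(P,[np.pi,0,y]), r.inverse_kinematics([.459,-.126,.13],[np.pi,0,y]))
q=[np.pi,0,.0131+np.pi]
r.move_ptp(P,q)
print(r.read_clock(),r.read_tool_pos(),r.read_tcp_rot(),r.read_contact_force(),r.read_joint_positions())
im=snap('wrist','w0.png'); print(-np.array(im['R']).T@im['t'])
```

```text
0.0131 [-0.93766172  0.25294229  0.87690537  2.15574656 -0.26150519  0.83924518
 -1.45747847] [-0.66580766  0.55087348  1.05012476  2.17876173 -0.68956193  0.79479756
 -0.72132559]
3.1546926535897932 [-0.5813456   0.19568495  0.44326303  2.1382976  -0.11332198  0.82931391
  1.51510751] [-0.32911618  0.3722242   0.566007    2.16240853 -0.31330344  0.6851758
  2.03496251]
-3.128492653589793 [-0.5813456   0.19568495  0.44326303  2.1382976  -0.11332198  0.82931391
  1.51510751] [-0.32911618  0.3722242   0.566007    2.16240853 -0.31330344  0.6851758
  2.03496251]
2.4417 [0.4573193  0.0258007  0.20008082] [ 3.14142554e+00  3.54217166e-04 -3.12721938e+00] [-0.03964843  0.388572   -0.50697939] [-0.58204625  0.19596585  0.44239119  2.13764533 -0.11343992  0.829271
  1.51485026]
[0.38917741 0.02528665 0.31699875]
```

View pics/w0.png

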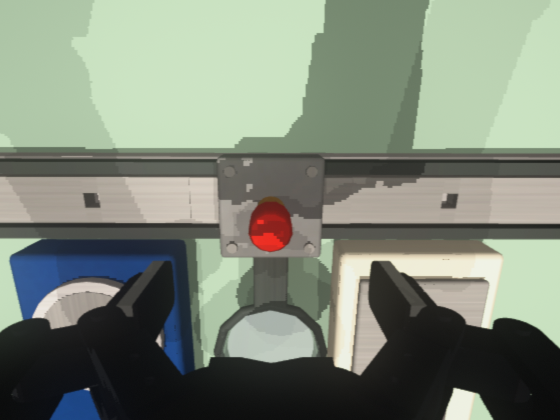

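Run:
```python
from h import *
im=dict(np.load('pics/w0.png.npz'))
p=im['pixels'].astype(int); m=(p[...,0]>120)&(p[...,1]<70)&(p[...,2]<70); v,u=np.nonzero(m); print(u.min(),u.max(),v.min(),v.max())
print('knob',px2w(im,(u.min()+u.max())/2,v.mean(),.118))
for q in((91,200),(450,200)): print('hole',px2w(im,*q,.0485))
for q in((219,200),(323,200)): print('carr',px2w(im,*q,.078))
```

```text
249 291 212 251
knob [0.46089651 0.02556331 0.118     ]
hole [ 0.45980544 -0.12575492  0.0485    ]
hole [0.4556146  0.17713051 0.0485    ]
carr [ 0.45071514 -0.01300867  0.078     ]
carr [0.44963447 0.06509477 0.078     ]
```

Run:
```python
from h import *
q=[np.pi,0,.0131+np.pi]
print(r.line_to([.4575,.0258,.123],q,vel=.08,guard=8))
print(r.read_tool_pos(),r.read_contact_force())
r.grab(20)
print(r.read_clock(),r.read_tool_pos(),r.read_contact_force(),r.read_gripper_width())
snap('side','s1.png');snap('wrist','w1.png')
```

```text
False
[0.45786432 0.0258544  0.12338307] [0.28825862 0.71156655 0.32080999]
4.1667 [0.45762815 0.02580834 0.12326746] [-1.53793017 -0.31645411  5.46999857] 0.31976357121860516
```

View pics/w1.png

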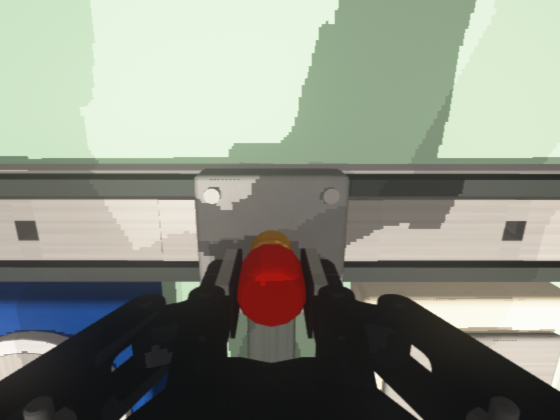

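Run:
```python
from h import *
r.grab(40)
p=r.read_tool_pos();print(p,r.read_contact_force())
for dz in(.004,.008,.012):
    print(r.line_to([.4575,.0258,.1233+dz],vel=.03,guard=15),r.read_tool_pos(),r.read_contact_force())
print(r.read_clock(),r.read_gripper_width())
snap('side','s2.png')
a=cv2.imread('pics/s1.png');b=cv2.imread('pics/s2.png')
cv2.imwrite('pics/c2.png',np.hstack([cv2.resize(i[180:260,215:305],None,fx=4,fy=4) for i in(a,b)]))
```

```text
[0.45762105 0.02581771 0.12332862] [-1.44470118  0.64664291  7.82386818]
False [0.4575215  0.02581135 0.12711779] [ 2.42819884  0.46136794 -6.98057401]
False [0.45748213 0.02578942 0.13132791] [ 2.5788618   0.42564637 -7.43963807]
False [0.45745507 0.0258077  0.13540325] [ 2.85433466  0.06884226 -8.16934587]
5.3417 0.3112471074402366
```

View pics/c2.png

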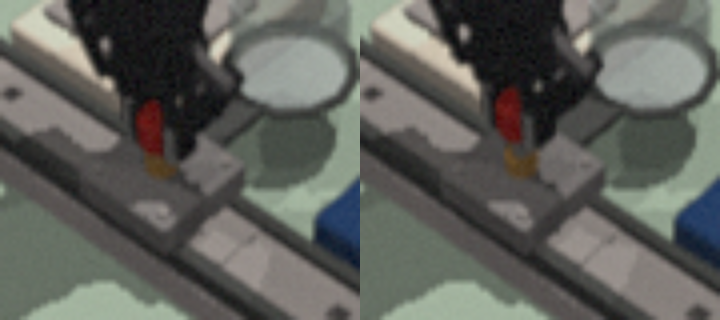

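```bash
cat >> h.py <<'E'
YAW=.0132
def S(s,z): return [.4575-s*np.sin(YAW), .0258+s*np.cos(YAW), z]
def st(*a): print(*a, 't%.2f'%r.read_clock(), np.round(r.read_tool_pos(),4), np.round(r.read_contact_force(),2), 'w%.3f'%r.read_gripper_width(), flush=True)
E
python3 - <<'E'
from h import *
st(r.line_to(S(-.03,.1358),vel=.05,guard=15))
st(r.line_to(S(-.145,.1358),vel=.06,guard=15))
st(r.line_to(S(-.1514,.1358),vel=.02,guard=15))
snap('top','t3.png');snap('wrist','w3.png')
b=cv2.imread('pics/t3.png')
cv2.imwrite('pics/c3.png',cv2.resize(b[135:255,165:385],None,fx=3.6,fy=3.6))
E
```

```text
False t6.14 [ 0.4579 -0.0054  0.1358] [ 3.78 -2.07 -8.84] w0.313
False t8.21 [ 0.4593 -0.1192  0.1358] [ 1.88  1.36 -8.17] w0.314
False t8.68 [ 0.4594 -0.1262  0.1358] [ 2.17 -0.23 -8.13] w0.309
```

View pics/c3.png

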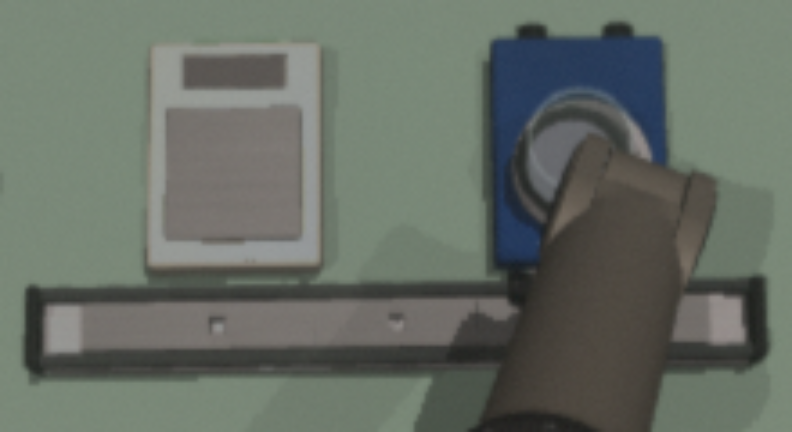

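View pics/w3.png

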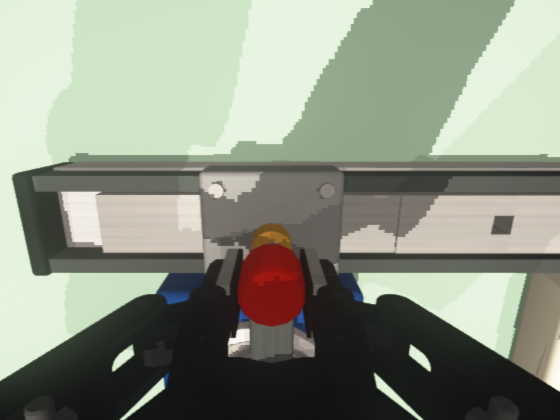

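Run:
```python
from h import *
for dz in (.0095,.0085,.0075,.0065,.0055):
    g=r.line_to(S(-.1514,.1238+dz),vel=.012,guard=3.5); st(dz,g)
    if g: break
```

```text
0.0095 False t9.13 [ 0.4594 -0.126   0.1333] [ 0.48 -2.56 -7.98] w0.313
0.0085 False t9.38 [ 0.4594 -0.1258  0.1323] [ 0.47 -2.73 -7.92] w0.309
0.0075 False t9.63 [ 0.4595 -0.1256  0.1313] [ 0.42 -3.6  -6.87] w0.312
0.0065 False t9.88 [ 0.4594 -0.1256  0.1302] [-0.55 -2.44 -6.52] w0.315
0.0055 False t10.13 [ 0.4595 -0.1256  0.1293] [ 0.52 -2.98 -6.38] w0.311
```

Run:
```python
from h import *
for dz in (.0035,.002,.001,.0):
    g=r.line_to(S(-.1514,.1233+dz),vel=.012,guard=4); st(dz,g)
    if g: break
```

```text
0.0035 False t10.49 [ 0.4594 -0.1256  0.1267] [ 0.36 -1.92 -6.09] w0.310
0.002 False t10.77 [ 0.4595 -0.1256  0.1252] [-0.99 -1.68 -6.47] w0.314
0.001 False t11.02 [ 0.4595 -0.1256  0.1243] [-0.79 -2.32 -6.52] w0.311
0.0 False t11.27 [ 0.4595 -0.1256  0.1235] [-2.24 -2.29 -1.36] w0.313
```

Run:
```python
from h import *
r.release(); st()
st(r.line_to(S(-.1514,.20),vel=.1,guard=10))
snap('wrist','w4.png')
r.move_ptp([.40,.20,.30],[np.pi,0,.0131+np.pi]); st()
snap('side','s4.png');snap('top','t4.png')
a=cv2.imread('pics/s4.png')[140:310,165:390];b=cv2.imread('pics/t4.png')[135:255,165:385]
cv2.imwrite('pics/s4z.png',cv2.resize(a,None,fx=3.5,fy=3.5));cv2.imwrite('pics/t4z.png',cv2.resize(b,None,fx=3.6,fy=3.6))
```

```text
t11.88 [ 0.4596 -0.1255  0.1233] [0.4  0.36 0.25] w0.998
False t12.79 [ 0.4591 -0.1254  0.1995] [-0.72  0.56  0.04] w1.003
t14.14 [0.4003 0.1988 0.2996] [ 0.31  1.22 -0.46] w1.005
```

View pics/s4z.png

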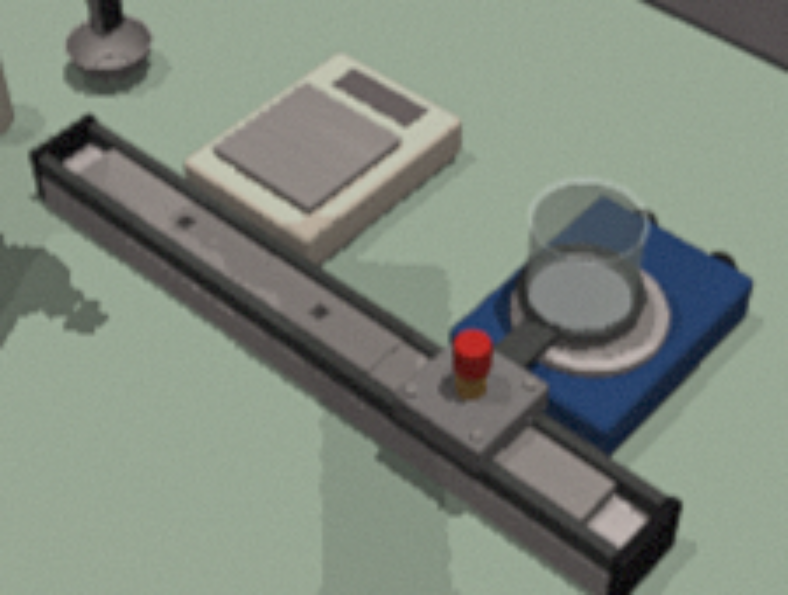

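View pics/t4z.png

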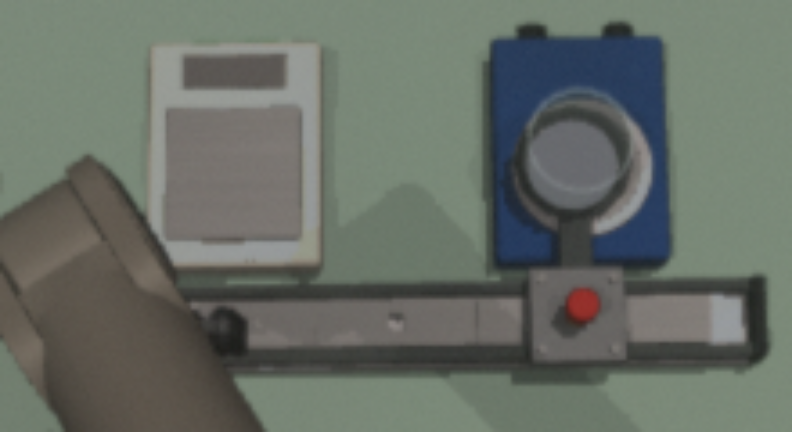

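Run:
```python
from h import *
r.wait(.3); st(); r.job_done()
```

```text
t14.54 [0.4002 0.1997 0.2999] [0.4  0.44 0.11] w1.001
the job is handed in; nothing more can be done
```

I pulled the plunger about 12 mm and slid the carriage 151 mm to the hotplate side. There I lowered the pin slowly with a force guard. It dropped straight into the index hole, so no searching was needed. I then let go, backed the arm away and handed the job in at about 14.5 s.

- **Seating:** the pin went below plate height and down to its fully seated height. The spring load then left the gripper, with the wrist force falling from -6.5 N to -1.4 N. The final pictures show the knob at its seated height.
- **Position:** the beaker stands over the hotplate disc, about 10 mm off its centre along the slide, against the 18 mm allowed.
- **Forces and surroundings:** wrist readings between moves stayed under 10 N. The arm was clear of everything at the end. I did not measure the bottle, jar and bowl again afterwards, but no guard stopped a move at any point.
- **Not tested:** I did not push on the carriage to confirm the lock; that it is locked rests on the pin's depth and the force change.

No check failed or disagreed.

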